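# Put the grating insert away in its rack and close the bar

## Task

Put the white slicer insert that lies on the worktop away in the rack: stand it on one of its short ends in the rack's empty slot, fully home on the slot's floor, and then swing the rack's metal bar over the top of it until the bar rests in its catch. The insert cannot be taken by its thin side while it lies flat; you may lean it on the small easel to take it again by its top end. Do not disturb the tin, the mug and the spice jar standing round about.

Things in the scene. Friction and masses are not known exactly. Their poses are not given: they have to be found in the camera images.
- insert: The slicer's grating insert, a loose flat slab 130 x 64 x 12 mm (x, y, z), about 0.12 kg: white plastic frame round a steel grating sheet. Starts lying flat, toothed face up. Origin at the centre of its underside; x along its length, y across its width, z out of the toothed face (the teeth are too low to matter). Either end may go down, either face may show.
- insert_center (a point): Centre of the insert, 6 mm above its origin along its z; same axes as the insert.
- rack: Fixed light-wood rack. Origin on the worktop under the middle of the empty slot, z up; base spans x -75..75, y -35..95, z 0..10 mm. Empty slot: 69 mm long (x), 15 mm wide (y), centred on x = y = 0, floor z = 10, straight walls to z = 60, flared mouth to z = 69 mm. A shorter insert, top at z = 85 mm, is fixed in a second slot at y = +60 mm.
- rack_seat (a point): Where the insert's centre (insert_center) is when it stands fully home in the empty slot: 75 mm above the rack's origin; its top end is then at z = 140 mm. Axes of the rack.
- bar (a joint): Angle (rad) of the rack's steel bar. 0: closed, level above the slot, in the catch, its lower face 4 mm above a seated insert. Grows as it opens: 1.57 upright, 2.5 at most. Starts at 1.9 to 2.4. Light hinge: let go well past upright it falls slowly shut (or open). Bar: 12 mm wide (along rack y), 10 mm thick, reaching 143 mm from the hinge; closed it points to rack -x.
- bar_hinge (a point): Middle of the bar's hinge line, which runs along the rack's y axis; on top of a post 12 x 18 mm at the rack's x = +55, y = 0, z = 149 mm.
- bar_catch (a point): The bar's catch, at the rack's x = -52, y = 0, z = 149 mm: a post 12 x 18 mm with two steel prongs up to z = 162 mm, 17 mm apart and open at the top, between which the closed bar lies. Bar end sticks out about 30 mm past it.
- bar_grip (a point): Place to take the bar: on its centre line, 128 mm from the hinge (closed: rack x = -73, y = 0, z = 149 mm, beyond the catch). Pinched along the rack's y by fingers pointing down, the bar can turn between them.
- easel: Small fixed light-wood easel. Origin on the worktop, z up; base spans x -60..70, y -35..35 mm. Its flat rest, 44 mm wide (y -22..22 mm), slopes up at 45 degrees toward the easel's +x, to a height of 77 mm. The insert laid lengthwise up it sticks out 10 mm at each side and 52 mm past the rest's upper end.
- easel_foot (a point): Foot of the easel's rest, at the easel's x = -40, y = 0, z = 22 mm: here the sloping face meets a lip that stands 14 mm out at a right angle to the face and stops things sliding off. Axes of the easel.
- tin: Bystander: tin with a paper label, 75 mm across, 58 mm high, loose; origin at the centre of its underside.
- mug: Bystander: white mug, 84 x 113 x 88 mm, loose; origin at the centre of its underside.
- jar: Bystander: spice jar with a red cap, 45 mm across, 106 mm high, loose; origin at the centre of its underside.
Mind the look-alikes: they are no part of the job. What is meant by the insert is not brown or green, and is the larger of those in its own colour.

How it is judged:
By the outcome, as a careful person would: the job done as asked, in the order asked, and still so for the second after the job is handed in, with the robot touching nothing.
It also fails if it takes over 72 s, if anything falls off the work surface, if the arm or the gripper's body presses on something with over 40 N, if the wrist force passes 120 N, or if a joint passes its speed limit or range.

## Robot

A 6-joint arm with a two-finger parallel gripper is mounted at the origin on a cart in front of the work surface, level with it; the furniture and walls round the work are solid. World frame = base frame: x ahead of the robot, y to its left, z up, the work surface at z = 0. Lengths are in m, angles in rad, forces in N, time in s.
With the tool pointing down it reaches from about 0.275 to 0.875 m from the base axis. Payload 12.5 kg.
Tool frame: the origin (TCP) lies at the centre of the arm's flange, where the gripper is bolted on; the fingertips stand 173 mm ahead of it and the grasp point (between the pads) lies ahead of it (r.grip_depth is the z of the grasp point in the tool frame, in m); z points along the fingers, y is the line along which they close (so a half turn about z gives the same grasp; the last joint's range is limited). The gripper opens to 85 mm and grips with 20 to 120 N. Pads are 22 mm wide; open, the fingers measure 114 mm over their backs; the gripper's body (76 mm by 85 mm) begins 54 mm behind the grasp point. The pads swing forward as they close: fully open they stand 13 mm farther back than shut.
Start: joints at [-1.207, 0.351, 1.652, -0, 1.139, -0.085], TCP at [0.239, -0.496, 0.405] pointing down, gripper open.
Joint ranges: [-2.75, 2.75], [-0.79, 2.1], [0.01, 2.65], [-1.57, 4.71], [0.07, 3.14], [-2.87, 2.87]. Speed limits (rad/s): [2.22, 2.22, 2.79, 3.14, 3.14, 3.14].

## Interface

Orientations are given as a rotation vector (axis times angle).
In Python, from cell import r gives the robot as it stands.
- The arm moves only by the shell command python3 -m creep 'ROWS' [FORCE]. ROWS is text: rows parted by semicolons, each of 7 numbers parted by spaces: the shift along the tool's x, y, z in mm, then the turn, a rotation vector about the tool's x, y, z in degrees, then the opening, from 0 (shut) to 1 (fully open). A call has 1 to 12 rows; each row shifts and turns the commanded pose from where the row before left it, along the tool's axes as they then stand; what a row does not reach is not made up. A row lasts 1/8 s, in which the tool goes at most 62.5 mm and 10.7 degrees, less where a joint would pass 70% of its speed; a pose out of reach is approached as far as the arm can. A call with a gripper value outside its range is refused whole. The fingers move at their own pace and stop on an object; FORCE is the grip in N (left out, the last holds). Time passes only in rows, so rows that do not move let the fingers close. It gives the time, the measured TCP pose, the force, the opening and the grip force at its end, in the units of the state.
- r.read_state(): the state, without advancing time (a new reading comes with each control period).
- r.get_image(name): name is "side" or "top" or "wrist"; returns a dict with "pixels" (480x640x3 uint8, red, green, blue), "depth" (480x640 float32, m along the optical axis (not along the pixel's ray), 0 where there is no reading), "mtx" (3x3 intrinsics, pixels), "D" ([k1, k2, p1, p2, k3] as OpenCV has them; the pictures are not rectified), "extrinsics" (4x4, takes a point from camera to world coordinates); the wrist camera has in their place "T_tool_cam" (4x4, takes a point from camera to tool coordinates, whose origin is the TCP and whose axes are the flange's). Camera axes: x right, y up, looking along -z (the intrinsics and any distortion apply to the point x, -y, -z); pixel columns grow to the right and rows downward; lengths in m; the calibration is good to about 2 mm. A picture is of the moment at which its call begins: read the wrist's pose just before it.
- r.job_done(): hands the job in; it is judged then, once.
The state is a dict: "t": time; "qpos": joint angles; "qd": joint speeds; "joint_efforts": joint torques, N m; "ee_pos": TCP position; "eef_rot": TCP orientation; "wrist_force": force on the tool from outside, world axes, zero at the start; "torque": the same for the moment, N m; "grip_width": opening from 0.0 (shut) to 1.0 (fully open); "grip_force": force on a finger pad.
Only numpy, scipy, OpenCV 4.12 (cv2) and the standard library are available. Lean on these libraries where they do the work, as an engineer would, in place of code of your own. Each camera call takes 0.05 s, during which the arm holds its last target. There are 200 camera calls.

## Working session

There is one attempt and no reset: what is moved stays moved. The work goes in short steps, Python scripts to look and compute and a shell command to move; the robot and the scene stay as the last step left them, time stands still between calls to the robot, and variables do not carry over. Pictures are saved under pics/ and viewed, at most 10 in all, crops included, and the job is handed in when it is done.

```bash
ls; mkdir -p pics; cat > h.py <<'E'
import numpy as np, cv2
from scipy.spatial.transform import Rotation as R
from cell import r
def grab(n):
    s=r.read_state(); im=r.get_image(n)
    T=np.eye(4); T[:3,:3]=R.from_rotvec(s["eef_rot"]).as_matrix(); T[:3,3]=s["ee_pos"]
    im["E"]=np.array(im["extrinsics"]) if "extrinsics" in im else T@np.array(im["T_tool_cam"])
    return im
def save(n,im):
    np.savez("pics/"+n+".npz",**{k:im[k] for k in("pixels","depth","mtx","D","E")})
    cv2.imwrite("pics/"+n+".png",im["pixels"][:,:,::-1])
def ray(im,uv):
    p=cv2.undistortPoints(np.array([[uv]],float),np.array(im["mtx"]),np.array(im["D"]))[0,0]
    return np.array([p[0],-p[1],-1.])
def pt(im,uv,w=1):
    u,v=map(int,map(round,uv)); d=im["depth"][v-w:v+w+1,u-w:u+w+1]; d=d[d>0]
    d=np.median(d) if d.size else np.nan
    return (im["E"]@np.r_[ray(im,uv)*d,1])[:3]
def atz(im,uv,z):
    E=im["E"]; d=E[:3,:3]@ray(im,uv); return E[:3,3]+d*(z-E[2,3])/d[2]
def tri(a,ua,b,ub):
    A=[];B=[]
    o1,d1=a["E"][:3,3],a["E"][:3,:3]@ray(a,ua); o2,d2=b["E"][:3,3],b["E"][:3,:3]@ray(b,ub)
    s=np.linalg.lstsq(np.c_[d1,-d2],o2-o1,rcond=None)[0]
    p,q=o1+d1*s[0],o2+d2*s[1]; return (p+q)/2,np.linalg.norm(p-q)
def load(n): return dict(np.load("pics/"+n+".npz"))
def proj(im,P):
    P=np.atleast_2d(P); c=(P-im["E"][:3,3])@im["E"][:3,:3]; c=c*[1,-1,-1]
    return cv2.projectPoints(c,np.zeros(3),np.zeros(3),im["mtx"],im["D"])[0][:,0]
def cloud(im):
    v,u=np.mgrid[0:480,0:640]; uv=np.c_[u.ravel(),v.ravel()].astype(float)
    p=cv2.undistortPoints(uv[:,None],im["mtx"],im["D"])[:,0]; d=im["depth"].ravel()[:,None]
    P=np.c_[p[:,0],-p[:,1],-np.ones(len(p))]*d
    W=P@im["E"][:3,:3].T+im["E"][:3,3]; W[d[:,0]==0]=np.nan; return W.reshape(480,640,3)
E
python3 - <<'E'
from h import *
for n in("top","side"): save(n,grab(n))
s=r.read_state(); print(s, r.grip_depth); im=load("top"); print(im["E"]); print(load("side")["E"])
a=load("top")["pixels"];b=load("side")["pixels"]
E
```

```text
pics
{'t': 0.1, 'qpos': array([-1.20658796e+00,  3.51159772e-01,  1.65233457e+00, -7.63931319e-06,
        1.13913521e+00, -8.45821721e-02]), 'qd': array([-4.18913076e-05, -2.37759569e-03, -1.76036703e-03,  8.24164606e-04,
        6.80497411e-04,  9.27218490e-04]), 'joint_efforts': array([ 1.67803639e-03, -5.06823277e+01, -2.91873533e+01, -6.36196341e-05,
        2.63148366e-03,  8.19125461e-06]), 'ee_pos': array([ 0.23862191, -0.49541153,  0.40423425]), 'eef_rot': array([-3.06182809e+00, -6.98833880e-01,  2.37692204e-04]), 'wrist_force': array([ 0.5452453 ,  0.29682668, -0.44298192]), 'torque': array([-0.00744867, -0.02703112, -0.02175413]), 'grip_force': 0.0, 'grip_width': 1.0034049693008453} 0.1547
[[-4.45634747e-01  8.58602685e-01 -2.53399094e-01  1.23452679e-01]
 [-8.95213581e-01 -4.27889979e-01  1.24510281e-01  1.60169810e-01]
 [-1.52207140e-03  2.82332418e-01  9.59315427e-01  1.60640358e+00]
 [ 0.00000000e+00  0.00000000e+00  0.00000000e+00  1.00000000e+00]]
[[ 0.96740554  0.15854163 -0.19746157  0.23273929]
 [-0.25276887  0.65170298 -0.71511616 -1.08915491]
 [ 0.01531061  0.74171948  0.67053546  1.08667916]
 [ 0.          0.          0.          1.        ]]
```

View pics/top.png

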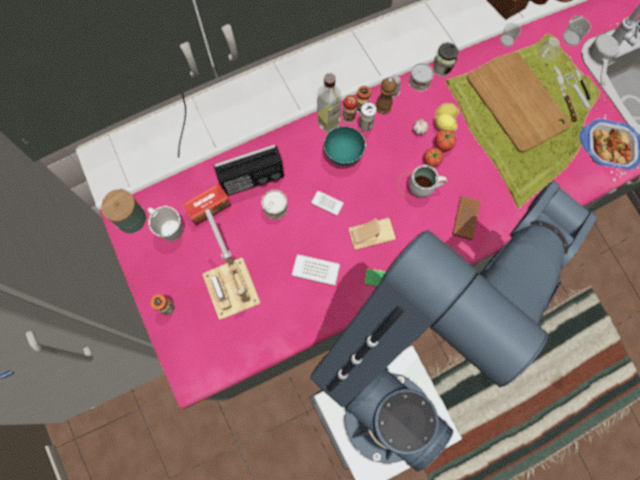

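View pics/side.png

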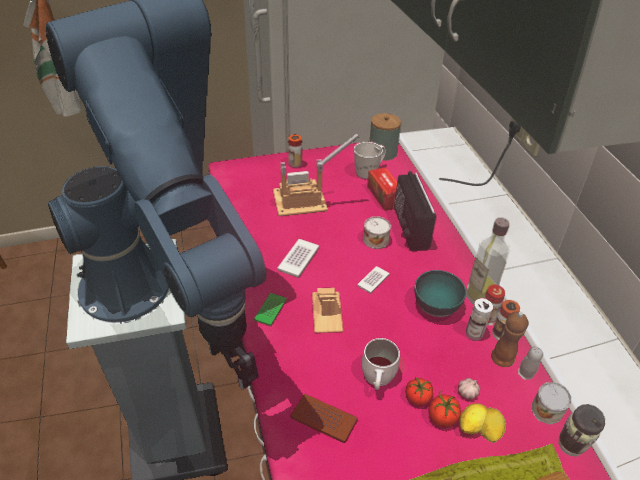

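The top view shows the insert at about (316,269), the easel at (372,233), and the rack at (231,288) with its bar pointing up-left to (213,212). In the side view the insert is at (299,258), the easel at (327,310) and the rack at (300,195), with the bar tip at (356,136). Next I'll enlarge crops of these.

```bash
python3 - <<'E'
from h import *
def tile(im,x0,y0,w,h,k):
    t=cv2.resize(np.ascontiguousarray(im["pixels"][y0:y0+h,x0:x0+w,::-1]),None,fx=k,fy=k,interpolation=cv2.INTER_CUBIC)
    for x in range(-(-x0//10)*10,x0+w,10):
        cv2.line(t,((x-x0)*k+k//2,0),((x-x0)*k+k//2,6),(0,0,0),1); 
        if x%20==0: cv2.putText(t,str(x),((x-x0)*k-8,18),0,.38,(0,0,0),1)
    for y in range(-(-y0//10)*10,y0+h,10):
        cv2.line(t,(0,(y-y0)*k+k//2),(6,(y-y0)*k+k//2),(0,0,0),1); cv2.putText(t,str(y),(8,(y-y0)*k+k//2+4),0,.38,(0,0,0),1)
    return t
a,b=load("top"),load("side")
c=np.hstack([tile(a,195,200,70,125,6),cv2.vconcat([tile(a,288,208,62*1,0+82,6) ])[:0+750] if 0 else tile(a,195,200,1,125,6)])
top=np.zeros((600,800,3),np.uint8)
t=tile(a,195,205,70,120,5); top[:t.shape[0],:t.shape[1]]=t
t=tile(a,288,210,88,80,5); top[:t.shape[0],355:355+t.shape[1]]=t
t=tile(a,345,215,55,38,5); top[405:405+t.shape[0],355:355+t.shape[1]]=t
cv2.imwrite("pics/c1.png",top)
s=np.zeros((600,800,3),np.uint8)
t=tile(b,268,130,94,88,5); s[:t.shape[0],:t.shape[1]]=t
t=tile(b,305,280,46,58,5); s[:t.shape[0],475:475+t.shape[1]]=t
t=tile(b,270,232,58,48,5)[:155*1+85]; s[300:300+t.shape[0],475:475+t.shape[1]]=t
cv2.imwrite("pics/c2.png",s)
E
```

```text
(no output)
```

View pics/c1.png

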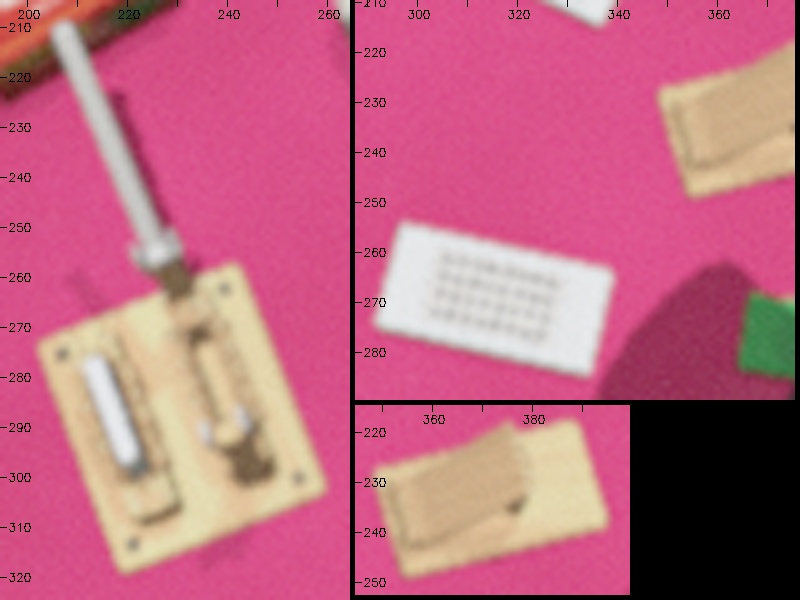

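View pics/c2.png

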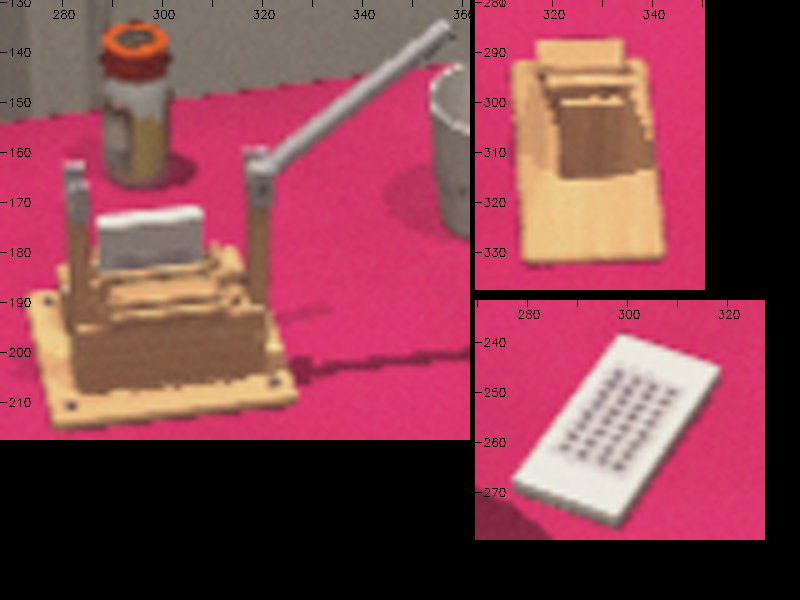

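The crops give these corners. In the top view the insert's are (297,254.5), (339,263.5), (334.5,284.5), (291.5,274.5). The rack base's are (202,273.5), (242,257.5), (259.5,302), (219,319), and the easel base's are (349,227.5), (388,218), (395,239), (355,249). The bar tip is at (207,210).

```bash
python3 - <<'E'
from h import *
np.set_printoptions(precision=4,suppress=True)
a,b=load("top"),load("side")
def corners(im,L,z): return np.array([atz(im,p,z) for p in L])
I=corners(a,[(297,254.5),(339,263.5),(334.5,284.5),(291.5,274.5)],.012)
def desc(n,C):
    e=np.linalg.norm(C-np.roll(C,-1,0),axis=1); m=C.mean(0)
    d1=(C[1]+C[2]-C[0]-C[3]);d2=(C[3]+C[2]-C[0]-C[1]); print(n,m,"edges",e*1e3,"yaw",np.degrees([np.arctan2(d1[1],d1[0]),np.arctan2(d2[1],d2[0])])); return m
desc("ins top",I)
I2=corners(b,[(298,239.5),(319,246.5),(298,273.5),(277.5,268.5)],.012); desc("ins side",I2)
K=corners(a,[(202,273.5),(242,257.5),(259.5,302),(219,319)],.01); desc("rack",K)
# easel base: height unknown ~ 10 mm?
for z in(.0,.01): desc("easel%g"%z,corners(a,[(349,227.5),(388,218),(395.5,239),(355,249)],z))
# two view heights
print("tri insert corners",[ (t:=tri(a,p,b,q))[0]*1e3 for p,q in zip([(297,254.5),(339,263.5),(334.5,284.5),(291.5,274.5)],[(298,239.5),(319,246.5),(298,273.5),(277.5,268.5)][0:4])])
# match ordering check
print("side proj of top-corners",proj(b,I).round(1))
print("bar tip",tri(a,(207,210),b,(357,135)), "hinge",tri(a,(226.5,253),b,(321,163)),"catch",tri(a,(239,289),b,(281,164)))
for n,im,c in(("top",a,None),("side",b,None)):
    W=cloud(im)
    print(n,"depth insert",[W[v,u] for u,v in ([(316,269)] if n=="top" else [(299,258)])])
print("easel depth top",[pt(a,p) for p in[(355,240),(370,233),(375,224)]])
# bystanders in top
print("tin",pt(a,(274,198)),"jar",pt(a,(161,300)),"box",pt(a,(205,205)),"mug",pt(a,(165,222)))
E
```

```text
ins top [ 0.473  -0.0102  0.012 ] edges [128.4346  65.3901 130.6969  63.4071] yaw [-129.4298  140.1894]
ins side [ 0.4754 -0.0128  0.012 ] edges [ 65.6355 119.5174  58.1569 126.9788] yaw [ -36.3296 -130.5976]
rack [0.5346 0.2399 0.01  ] edges [128.6334 146.3294 128.1405 147.9744] yaw [-93.4075 176.2742]
easel0 [ 0.4995 -0.216   0.    ] edges [124.8709  70.6623 128.3663  70.4636] yaw [-102.1901  168.9168]
easel0.01 [ 0.4971 -0.2136  0.01  ] edges [124.0936  70.2224 127.5672  70.0249] yaw [-102.1901  168.9168]
tri insert corners [array([504.9795,  22.5032,  48.5848]), array([479.4096, -72.5686,  89.6635]), array([439.8783, -45.555 , -23.272 ]), array([467.5645,  53.1588, -76.1176])]
side proj of top-corners [[317.6 245.2]
 [297.5 275.1]
 [275.6 267.7]
 [297.5 238.2]]
bar tip (array([0.6961, 0.1995, 0.2395]), np.float64(0.002113065561794769)) hinge (array([0.5922, 0.2028, 0.157 ]), np.float64(0.0038257609056996725)) catch (array([0.4798, 0.2131, 0.1662]), np.float64(0.002709945846638452))
top depth insert [array([ 0.473, -0.012,  0.011])]
side depth insert [array([ 0.4746, -0.0243,  0.0178])]
easel depth top [array([ 0.4964, -0.1536,  0.0306]), array([ 0.4906, -0.199 ,  0.0525]), array([ 0.5033, -0.2201,  0.0741])]
tin [0.7157 0.0081 0.0561] jar [0.5644 0.4255 0.1065] box [0.7847 0.2037 0.0663] mug [0.8126 0.339  0.0131]
```

Triangulation gives good results:
- The insert is at (0.474,-0.011) with yaw 50°.
- The rack origin is about (0.533,0.210) with yaw -3.5°.
- The easel origin is about (0.499,-0.210) with yaw -101.6°.
- The bar is at about 2.44 rad.

Now I'll plan the first approach.

```bash
cat > p.py <<'E'
from h import *
def Rz(d): return R.from_euler('z',d,degrees=True).as_matrix()
def Ry(d): return R.from_euler('y',d,degrees=True).as_matrix()
def down(yawx): # tool down, tool x at yaw
    return Rz(yawx)@np.diag([1.,-1,-1])
RACK=(np.array([.5330,.2100,0]),Rz(-3.5)); EAS=(np.array([.499,-.210,0]),Rz(-101.6))
def w(F,p): return F[0]+F[1]@(np.array(p)/1000)
def cur():
    s=r.read_state(); return np.array(s["ee_pos"]),R.from_rotvec(s["eef_rot"]).as_matrix(),s
def plan(p,Rm,n,grip,start=None):
    p0,R0,_=cur() if start is None else (*start,0); pc,Rc=p0.copy(),R0.copy()
    rv=R.from_matrix(R0.T@Rm).as_rotvec(); out=[]
    for i in range(1,n+1):
        pt_=p0+(p-p0)*i/n; Rt=R0@R.from_rotvec(rv*i/n).as_matrix()
        d=np.round(Rc.T@(pt_-pc)*1e3,0 if i<n else 1); t=np.round(np.degrees(R.from_matrix(Rc.T@Rt).as_rotvec()),1)
        if np.linalg.norm(d)>62.5 or np.linalg.norm(t)>10.7: print("!too big",np.linalg.norm(d),np.linalg.norm(t))
        pc=pc+Rc@d/1e3; Rc=Rc@R.from_rotvec(np.radians(t)).as_matrix()
        out.append(" ".join("%g"%(x+0) for x in [*d,*t,grip]))
    print("; ".join(out)); return pc,Rc
E
python3 - <<'E'
from p import *
a,b=load("top"),load("side")
print("coffee mug",pt(a,(416,182)),pt(a,(423,171)),"tin side",pt(b,(376,228)))
e=plan(np.array([.474,-.0115,.25]),down(50.3),12,1)
plan(np.array([.474,-.0115,.168]),down(50.3),3,1,e)
E
```

```text
coffee mug [ 0.57961965 -0.41229235  0.02541482] [ 0.59797597 -0.4452816   0.03967579] tin side [0.70251328 0.00480606 0.05421128]
35 -28 13 0 0 -2 1; 36 -26 13 0 0 -2.1 1; 37 -26 13 0 0 -2 1; 38 -23 13 0 0 -2.1 1; 39 -23 12 0 0 -2 1; 40 -21 13 0 0 -2.1 1; 40 -20 13 0 0 -2 1; 41 -18 13 0 0 -2.1 1; 41 -17 13 0 0 -2 1; 43 -15 13 0 0 -2.1 1; 42 -14 13 0 0 -2 1; 43.4 -12.1 12.6 -0.1 0 -2.1 1
0 0 27 0 0 0 1; 0 0 28 0 0 0 1; -0.1 0 27 0 0 0 1
```

```bash
python3 -m creep '35 -28 13 0 0 -2 1; 36 -26 13 0 0 -2.1 1; 37 -26 13 0 0 -2 1; 38 -23 13 0 0 -2.1 1; 39 -23 12 0 0 -2 1; 40 -21 13 0 0 -2.1 1; 40 -20 13 0 0 -2 1; 41 -18 13 0 0 -2.1 1; 41 -17 13 0 0 -2 1; 43 -15 13 0 0 -2.1 1; 42 -14 13 0 0 -2 1; 43.4 -12.1 12.6 0 0 -2.1 1' 40
python3 - <<'E'
from p import *
p,Rm,s=cur(); print(p,s["qpos"])
im=grab("wrist"); save("w1",im)
# white insert in wrist image
W=cloud(im); g=im["pixels"].astype(int); m=(g.min(2)>150)&(np.ptp(g,axis=2)<40)
n,l,st,c=cv2.connectedComponentsWithStats(m.astype(np.uint8)); i=1+st[1:,4].argmax(); print(st[i],c[i])
pts=np.argwhere(l==i)[:,::-1].astype(np.float32); box=cv2.boxPoints(cv2.minAreaRect(pts)); C=np.array([atz(im,q,.012) for q in box])
print(box,C,C.mean(0),np.linalg.norm(C-np.roll(C,-1,0),axis=1),[np.degrees(np.arctan2(*(C[k+1]-C[k])[1::-1])) for k in(0,1)])
plan(np.array([.474,-.0115,.25]),down(50.3),2,1)
E
```

```text
t: 1.6
ee_pos: [0.4745, -0.0103, 0.2495]
eef_rot: [-2.843, -1.337, 0.0]
wrist_force: [0.5, -0.6, 0.0]
grip_width: 1.005
grip_force: 0.0
[ 0.47451316 -0.01028154  0.24952812] [-1.19785346e-01  4.54090529e-01  1.96599858e+00 -6.56415702e-05
  7.21779805e-01  5.71700636e-01]
[  257   128   126   229 20386] [320.17865202 237.47929952]
[[257. 128.]
 [382. 128.]
 [382. 356.]
 [257. 356.]] [[ 0.49388279  0.06371044  0.012     ]
 [ 0.54211433  0.02379764  0.012     ]
 [ 0.46370978 -0.07972083  0.012     ]
 [ 0.40670429 -0.03262758  0.012     ]] [ 0.4766028  -0.00621008  0.012     ] [0.06260442 0.12985896 0.07394187 0.1299273 ] [np.float64(-39.60859261612904), np.float64(-127.14016831198593)]
-2 1 -1 0 0 0.1 1; -2.5 0.5 -0.6 -0.1 0 0.2 1
```

The wrist picture puts the insert square to the tool, spanning columns 257–382 centred on 320. I'll descend and grip.

```bash
python3 -m creep '0 0 27 0 0 0 1; 0 0 27 0 0 0 1; 0 0 27 0 0 0 1; 0 0 0 0 0 0 1;0 0 0 0 0 0 0.6;0 0 0 0 0 0 0.6;0 0 0 0 0 0 0.6;0 0 0 0 0 0 0.6' 40
```

```text
t: 2.65
ee_pos: [0.4744, -0.0118, 0.1703]
eef_rot: [2.843, 1.335, 0.002]
wrist_force: [-2.3, -0.3, 8.3]
grip_width: 0.735
grip_force: 44.5
```

```bash
python3 -m creep '0 0 -20 0 0 0 0.6;0 0 -50 0 0 0 0.6;0 0 -50 0 0 0 0.6;0 0 0 0 0 0 0.6' 40
python3 - <<'E'
from p import *
p,Rm,s=cur(); im=grab("wrist"); save("w2",im)
g=im["pixels"].astype(int); m=(g.min(2)>150)&(np.ptp(g,axis=2)<40)
n,l,st,c=cv2.connectedComponentsWithStats(m.astype(np.uint8)); i=1+st[1:,4].argmax(); print(st[i],c[i])
W=cloud(im); T=(W-p)@Rm; q=T[l==i]; q=q[~np.isnan(q[:,0])]
print("tool-frame extents",np.percentile(q,[1,50,99],axis=0)*1e3)
E
```

```text
t: 3.15
ee_pos: [0.4748, -0.0118, 0.2927]
eef_rot: [2.84, 1.334, 0.01]
wrist_force: [1.1, -0.1, -1.7]
grip_width: 0.734
grip_force: 45.2
[  220   135   201   299 35484] [325.53581896 254.17275392]
tool-frame extents [[-39.6257073  -30.59743826 156.37781789]
 [ 38.84212544   2.4377581  157.81773045]
 [ 67.39886107  30.47444977 159.3536612 ]]
```

View pics/w2.png

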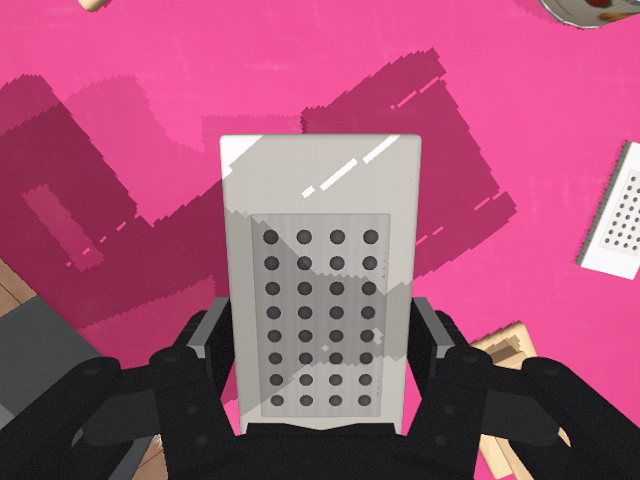

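The picture shows the insert held level between the pads, with its far edge at row 135 and columns 220–420. In the tool frame its centre is about (3,0,164) mm. Now to the easel.

```bash
cat >> p.py <<'E'
u=np.array([.7071,0,.7071]); nn=np.array([-.7071,0,.7071]); foot=np.array([-40,0,22.])
Re=down(78.4)@Ry(-45)
def easel_tcp(g,h,off=(3,0,170)): return w(EAS,foot+(65+g)*u+h*nn)-Re@np.array(off)/1e3
E
python3 - <<'E'
from p import *
t=easel_tcp(8,60); print(t, Re)
e=plan(t,Re,9,.6); plan(easel_tcp(8,10),Re,3,.6,e)
E
```

```text
[ 0.5289394  -0.0641466   0.23837377] [[ 0.14218356  0.97957525 -0.14218356]
 [ 0.6926643  -0.20107792 -0.6926643 ]
 [-0.70710678  0.         -0.70710678]]
-1 8 6 -1.2 -4.9 -3 0.6; 0 9 6 -1.2 -4.9 -2.9 0.6; -1 8 6 -1.2 -4.9 -3 0.6; 0 8 7 -1.2 -4.9 -3 0.6; 0 7 6 -1.2 -4.9 -2.9 0.6; 0 8 7 -1.2 -4.9 -3 0.6; 0 8 7 -1.2 -4.9 -3 0.6; 1 7 7 -1.2 -4.9 -2.9 0.6; 0.4 7.2 7.2 -1.2 -4.9 -3 0.6
0 0 17 0 0 0 0.6; 0 0 16 0 0 0 0.6; -0.1 0 17 0 -0.1 0 0.6
```

```bash
python3 -m creep '-1 8 6 -1.2 -4.9 -3 0.6; 0 9 6 -1.2 -4.9 -2.9 0.6; -1 8 6 -1.2 -4.9 -3 0.6; 0 8 7 -1.2 -4.9 -3 0.6; 0 7 6 -1.2 -4.9 -2.9 0.6; 0 8 7 -1.2 -4.9 -3 0.6; 0 8 7 -1.2 -4.9 -3 0.6; 1 7 7 -1.2 -4.9 -2.9 0.6; 0.4 7.2 7.2 -1.2 -4.9 -3 0.6; 0 0 0 0 0 0 0.6' 40
python3 - <<'E'
from p import *
p,Rm,s=cur(); print(s["qpos"]); 
plan(easel_tcp(8,60),Re,1,.6)
im=grab("wrist"); save("w3",im); save("s3",grab("side")); save("t3",grab("top"))
E
```

```text
t: 4.45
ee_pos: [0.5283, -0.064, 0.2348]
eef_rot: [1.959, 1.602, -0.817]
wrist_force: [0.1, -0.3, -2.3]
grip_width: 0.733
grip_force: 45.2
[-0.08743472  0.61763933  1.80547915 -0.92235082  1.07431411  0.72296579]
-2.5 0.7 -2.5 -0.3 -0.1 0.3 0.6
```

View pics/w3.png

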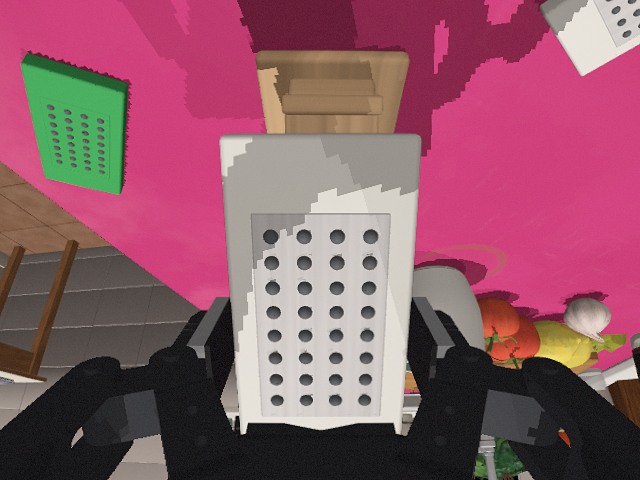

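The wrist view shows the easel foot past the insert's end, with the lip at about cols 283–382, rows 95–113. The base end edge runs from (257,52) to (409,54). I'll use these to refine the easel pose.

```bash
python3 - <<'E'
from p import *
np.set_printoptions(precision=1,suppress=True)
im=load("w3"); p,Rm,s=cur()
for n,q in dict(baseL=(259,55),baseR=(406,55),lipL=(286,107),lipR=(380,107),lipM=(332,107),lipTopM=(332,97),lipTopL=(288,97),lipTopR=(376,97),lip111=(332,112)).items():
    P=pt(im,q); print(n,P*1e3,"easel",(EAS[1].T@(P-EAS[0]))*1e3,"tool",(P-p)@Rm*1e3)
print("lip expected outer tip easel",foot+14*nn)
# base end edge corners by rays at z=10mm
for q in((257,52),(409,52)): P=atz(im,q,.01);print("edge",P*1e3,(EAS[1].T@(P-EAS[0]))*1e3)
E
```

```text
baseL [ 482.1 -142.4    5.4] easel [-62.8 -30.2   5.4] tool [101.7 -28.4 224.6]
baseR [ 546.7 -155.6    4.8] easel [-62.9  35.8   4.8] tool [102.1  37.6 224.7]
lipL [ 493.2 -152.5   30.3] easel [-55.1 -17.3  30.3] tool [ 78.7 -15.6 212.3]
lipR [ 532.9 -160.5   30.1] easel [-55.3  23.3  30.1] tool [ 78.9  24.9 212.2]
lipM [ 512.7 -156.1   30.6] easel [-55.5   2.6  30.6] tool [ 78.7   4.2 211.7]
lipTopM [ 513.2 -153.5   27.4] easel [-58.2   2.5  27.4] tool [ 82.9   4.2 212.1]
lipTopL [ 494.7 -149.7   27.6] easel [-58.2 -16.3  27.6] tool [ 82.8 -14.7 212. ]
lipTopR [ 531.7 -157.4   27. ] easel [-58.1  21.4  27. ] tool [ 83.   23.1 212.3]
lip111 [ 512.4 -157.9   31.7] easel [-53.7   2.6  31.7] tool [ 76.7   4.2 212.2]
lip expected outer tip easel [-49.9   0.   31.9]
edge [ 483.2 -137.7   10. ] [-67.6 -30.   10. ]
edge [ 547.6 -150.4   10. ] [-68.1  35.6  10. ]
```

```bash
sed -i 's/EAS=(np.array(\[.499,-.210,0\])/EAS=(np.array([.499,-.210,0])+Rz(-101.6)@np.array([-.0028,.0027,.0005])/' p.py; python3 - <<'E'
from p import *
e=plan(easel_tcp(7,10),Re,3,.6); plan(easel_tcp(7,0),Re,2,.6,e)
E
```

```text
0 1 15 -0.1 0 0 0.6; 1 1 16 -0.1 -0.1 0.1 0.6; -0.1 1.4 15.2 0 0 0 0.6
0 0 5 0 0 0 0.6; 0 0 5 0 0 0 0.6
```

```bash
python3 -m creep '0 1 15 -0.1 0 0 0.6; 1 1 16 -0.1 -0.1 0.1 0.6; 0 1.4 15.2 0 0 0 0.6; 0 0 0 0 0 0 0.6'; python3 -m creep '0 0 3 0 0 0 0.6; 0 0 3 0 0 0 0.6;0 0 2 0 0 0 0.6; 0 0 0 0 0 0 0.6'; python3 - <<'E'
from p import *
e=plan(easel_tcp(7,0),Re,1,.6)
E
```

```text
t: 5.1
ee_pos: [0.5251, -0.097, 0.2022]
eef_rot: [1.957, 1.597, -0.814]
wrist_force: [-0.8, 0.1, -1.3]
grip_width: 0.737
grip_force: 45.2
t: 5.6
ee_pos: [0.5244, -0.1016, 0.1976]
eef_rot: [1.956, 1.597, -0.812]
wrist_force: [-0.0, -1.1, -0.7]
grip_width: 0.736
grip_force: 45.2
0.4 -0.4 2.3 0 0.1 0.1 0.6
```

```bash
python3 -m creep '0 0 1.5 0 0 0 0.6; 0 0 1.5 0 0 0 0.6; 0 0 0 0 0 0 0.6'; python3 -m creep '2 0 0 0 0 0 0.6; 2 0 0 0 0 0 0.6;2 0 0 0 0 0 0.6; 0 0 0 0 0 0 0.6'; python3 - <<'E'
from p import *
e=plan(easel_tcp(0,0),Re,1,.6); p,Rm,s=cur(); print("force tool",Rm.T@s["wrist_force"])
E
```

```text
t: 5.98
ee_pos: [0.5241, -0.1031, 0.1961]
eef_rot: [1.956, 1.597, -0.811]
wrist_force: [-1.8, 9.4, 7.7]
grip_width: 0.737
grip_force: 46.6
t: 6.48
ee_pos: [0.5254, -0.0993, 0.1921]
eef_rot: [1.954, 1.596, -0.811]
wrist_force: [0.9, 5.7, 7.2]
grip_width: 0.736
grip_force: 46.3
1.8 -0.9 0.1 0.1 0.1 0 0.6
force tool [-1.0115448  -0.27622155 -9.14278409]
```

```bash
python3 -m creep '1 0 0 0 0 0 0.6; 1 0 0 0 0 0 0.6; 0 0 0 0 0 0 0.6';python3 - <<'E'
from p import *
p,Rm,s=cur(); print("force tool",Rm.T@s["wrist_force"])
E
python3 -m creep '1 0 0 0 0 0 0.6; 1 0 0 0 0 0 0.6; 0 0 0 0 0 0 0.6';python3 - <<'E'
from p import *
p,Rm,s=cur(); print("force tool",Rm.T@s["wrist_force"])
E
```

```text
t: 6.85
ee_pos: [0.5257, -0.098, 0.1908]
eef_rot: [1.954, 1.596, -0.811]
wrist_force: [1.1, 4.9, 8.5]
grip_width: 0.731
grip_force: 46.3
force tool [-2.45369853  0.13450752 -9.59856658]
t: 7.22
ee_pos: [0.526, -0.0972, 0.19]
eef_rot: [1.953, 1.594, -0.813]
wrist_force: [-1.4, -1.5, 14.3]
grip_width: 0.734
grip_force: 46.3
force tool [-11.43217656  -1.09403554  -8.83695898]
```

The insert is seated: about 9 N normal and 11 N against the lip. I'll release, back off, and then turn for the top-end grasp.

```bash
python3 -m creep '-1 0 0 0 0 0 1; 0 0 0 0 0 0 1;0 0 0 0 0 0 1;0 0 -15 0 0 0 1;0 0 -40 0 0 0 1;0 0 -45 0 0 0 1;0 0 0 0 0 0 1'
cat >> p.py <<'E'
Rg=down(-11.6)@R.from_euler('x',45,degrees=True).as_matrix()
def top_tcp(back,gd=154.7,end=20,h=6): return w(EAS,foot+(130-end+back)*u+h*nn)-Rg@np.array([0,0,gd])/1e3
E
python3 - <<'E'
from p import *
im=grab("wrist"); save("w4",im); save("s4",grab("side"));p,Rm,s=cur(); print(p,Rm[:,2],s["qpos"])
print(top_tcp(0),top_tcp(90))
# where would top-end corners project
for im in (load("w4"),load("s4")): print(proj(im,[w(EAS,foot+130*u+12*nn+np.array([0,y,0])) for y in(-32,32)]+[w(EAS,foot+12*nn+np.array([0,y,0])) for y in(-32,32)]))
E
cp pics/w4.png pics/w4v.png
```

```text
t: 8.1
ee_pos: [0.5403, -0.026, 0.2623]
eef_rot: [1.954, 1.597, -0.806]
wrist_force: [0.3, -0.2, -0.2]
grip_width: 1.003
grip_force: 0.0
[ 0.53928618 -0.02774149  0.25986447] [-0.14103815 -0.69359817 -0.70642042] [-0.01953083  0.5905531   1.76783398 -0.86884255  1.14760232  0.70559895]
[ 0.47346824 -0.34780865  0.21391302] [ 0.46067184 -0.41014784  0.27755202]
[[267.8610147  340.381863  ]
 [366.61930913 340.1986667 ]
 [259.54234104 132.57565279]
 [374.19748517 132.60535895]]
[[315.16905567 290.98475295]
 [342.7627161  290.16356411]
 [312.9502332  288.55072806]
 [338.05099147 287.81491793]]
```

View pics/w4.png

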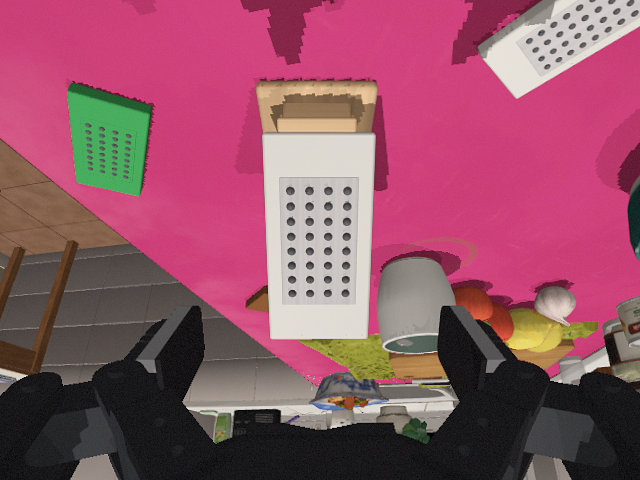

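The insert leans squarely on the easel. Its top corners are at (271,339) and (367,339) and its bottom corners at (263,133) and (375,132), within 2–3 px of prediction. Now round to the top-end grasp.

```bash
python3 - <<'E'
from p import *
e=plan(np.array([.51,-.12,.42]),down(78.4),5,.6)
e=plan(np.array([.47,-.30,.43]),down(-11.6),9,.5,e)
e=plan(top_tcp(90)+[0,0,.03],Rg,5,.5,e)
E
```

```text
-36 -2 -9 0 9 0 0.6; -35 -2 -15 0 9 0 0.6; -31 -2 -19 0 9 0.1 0.6; -29 -2 -25 0 9 0 0.6; -23.7 -2.2 -28.4 0 9.1 0 0.6
-20 0 -1 0 0 10 0.5; -21 3 -1 0 0 10 0.5; -19 7 -1 0 0 10 0.5; -18 10 -2 0 0 10 0.5; -16 13 -1 0 0 10 0.5; -14 15 -1 0 0 10 0.5; -10 18 -1 0 0 10 0.5; -8 19 -1 0 0 10 0.5; -3.5 19.7 -1.2 0 0 10 0.5
3 22 24 9 0 0 0.5; 2 26 21 9 0 0 0.5; 3 28 17 9 0 0 0.5; 2 31 12 9 0 0 0.5; 2.9 31.9 6.5 9 0 0 0.5
```

```bash
python3 -m creep '-36 -2 -9 0 9 0 0.6; -35 -2 -15 0 9 0 0.6; -31 -2 -19 0 9 0.1 0.6; -29 -2 -25 0 9 0 0.6; -23.7 -2.2 -28.4 0 9.1 0 0.6'
python3 -m creep '-20 0 -1 0 0 10 0.5; -21 3 -1 0 0 10 0.5; -19 7 -1 0 0 10 0.5; -18 10 -2 0 0 10 0.5; -16 13 -1 0 0 10 0.5; -14 15 -1 0 0 10 0.5; -10 18 -1 0 0 10 0.5; -8 19 -1 0 0 10 0.5; -3.5 19.7 -1.2 0 0 10 0.5'
python3 - <<'E'
from p import *
print(cur()[2]["qpos"])
e=plan(top_tcp(90)+[0,0,.03],Rg,6,.5)
E
```

```text
t: 8.82
ee_pos: [0.5095, -0.1216, 0.4201]
eef_rot: [-2.433, -1.982, -0.007]
wrist_force: [-0.1, 0.3, -0.8]
grip_width: 0.6
grip_force: 0.0
t: 9.95
ee_pos: [0.4692, -0.3015, 0.4287]
eef_rot: [-3.123, 0.329, 0.003]
wrist_force: [-0.4, 0.0, 0.9]
grip_width: 0.499
grip_force: 0.0
[-6.54678812e-01  3.41593962e-01  1.60262223e+00  3.85603683e-04
  1.19962316e+00  1.12620956e+00]
2 18 20 7.5 0 -0.1 0.5; 3 21 18 7.5 0 -0.1 0.5; 2 22 15 7.5 0 0 0.5; 3 25 11 7.5 0 -0.1 0.5; 2 25 9 7.4 -0.1 -0.1 0.5; 2.1 26.9 4.9 7.5 0 -0.1 0.5
```

```bash
python3 -m creep '2 18 20 7.5 0 -0.1 0.5; 3 21 18 7.5 0 -0.1 0.5; 2 22 15 7.5 0 0 0.5; 3 25 11 7.5 0 -0.1 0.5; 2 25 9 7.4 -0.1 -0.1 0.5; 2.1 26.9 4.9 7.5 0 -0.1 0.5; 0 0 0 0 0 0 0.5'
python3 - <<'E'
from p import *
p,Rm,s=cur();print(s["qpos"])
e=plan(top_tcp(60),Rg,2,.5)
im=grab("wrist"); save("w5",im)
W=cloud(im); g=im["pixels"].astype(int)
print(proj(im,[w(EAS,foot+130*u+h*nn+np.array([0,y,0])) for y in(-32,32) for h in(0,12)]))
E
```

```text
t: 10.82
ee_pos: [0.4613, -0.4102, 0.306]
eef_rot: [-2.346, 0.233, -0.094]
wrist_force: [0.2, -0.0, 0.1]
grip_width: 0.5
grip_force: 0.0
[-0.88387236  0.67208052  1.46552997  0.57797727  1.5710628   0.71219153]
0 10 25 0 0.2 0.1 0.5; -0.4 10.2 25.1 -0.1 0.1 0 0.5
[[366.34860125 305.43764177]
 [345.87178739 305.42894627]
 [370.45748788 197.24957353]
 [348.24822934 197.17716977]]
```

View pics/w5.png

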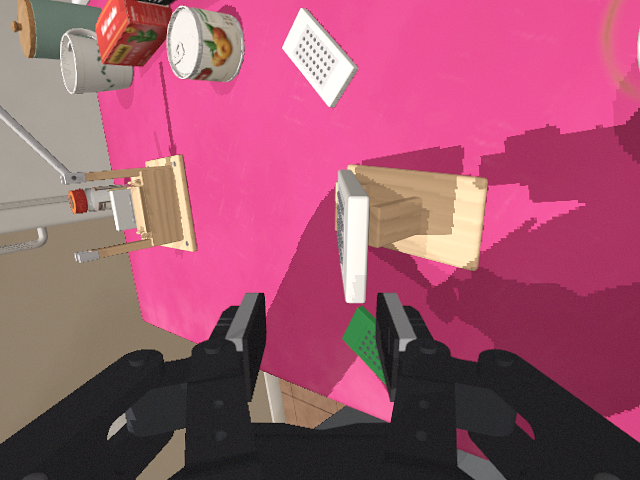

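```bash
python3 - <<'E'
from p import *
np.set_printoptions(precision=1,suppress=True)
im=load("w5"); W=cloud(im); Q=(W-EAS[0])@EAS[1]*1e3
Q=Q-foot; U=Q@u; H=Q@nn; Y=Q[...,1]
g=im["pixels"].astype(int); m=(g.min(2)>120)&(np.ptp(g,axis=2)<45); m[:,:325]=0; m[:,375:]=0; m[:160]=0;m[305:]=0
print(m.sum())
for v in range(170,305,15):
    c=np.where(m[v])[0]
    print(v,c.min() if len(c) else None,c.max() if len(c) else None,[ (k,np.array([U[v,k],Y[v,k],H[v,k]])) for k in c[[1,len(c)//2,-2]]] if len(c)>4 else "")
E
```

```text
3346
170 339 350 [(np.int64(340), array([ 7.5, 32.7, 10.8])), (np.int64(345), array([ 9.2, 32.9,  6.8])), (np.int64(349), array([ 8.8, 32.9,  3.4]))]
185 338 360 [(np.int64(339), array([30. , 23.6, 12.5])), (np.int64(349), array([90.3, 32.6,  8.9])), (np.int64(359), array([91. , 32.8,  2.6]))]
200 338 368 [(np.int64(341), array([70.6, 19.3, 12.8])), (np.int64(354), array([128.9,  30.3,   8.8])), (np.int64(367), array([129.9,  30.5,   1.8]))]
215 337 368 [(np.int64(338), array([60.9,  6.4, 14.3])), (np.int64(354), array([128.6,  21.8,   8.5])), (np.int64(367), array([130.4,  22.3,   1.6]))]
230 337 367 [(np.int64(338), array([60.5, -4.9, 14.2])), (np.int64(353), array([131.7,  14.1,   9.1])), (np.int64(366), array([129.4,  13.5,   1.7]))]
245 338 367 [(np.int64(341), array([98. , -4.8, 13.8])), (np.int64(354), array([129.8,   5. ,   8.2])), (np.int64(366), array([128.9,   4.7,   1.4]))]
260 340 366 [(np.int64(341), array([ 98.1, -15. ,  13.6])), (np.int64(353), array([131.2,  -3.4,   8.7])), (np.int64(365), array([130.5,  -3.6,   1.8]))]
275 342 366 [(np.int64(343), array([102.6, -23.6,  12.4])), (np.int64(354), array([129.5, -13.1,   7.7])), (np.int64(365), array([129.4, -13.1,   1.4]))]
290 344 365 [(np.int64(345), array([124.2, -24.7,  12.3])), (np.int64(355), array([129.8, -22.3,   6.9])), (np.int64(364), array([129.2, -22.6,   1.6]))]
```

The depth matches: the end face lies at 130 mm along the slope, about 1 to 13 mm off it, and centred at y of about +1.5 mm. I'll move in and grip.

```bash
python3 - <<'E'
from p import *
d=EAS[1]@np.array([0,.0015,0])
e=plan(top_tcp(60,h=6.8)+d,Rg,2,.5)
e=plan(top_tcp(0,h=6.8)+d,Rg,3,.5,e)
E
```

```text
0 10 25 0.1 0.1 0.1 0.5; 0.7 10.9 25.7 0 0.2 0.1 0.5
0 0 20 0 0 0 0.5; 0 0 20 0 0 0 0.5; 0 -0.1 20 0 0 0 0.5
```

```bash
python3 -m creep '0 10 25 0.1 0.1 0.1 0.5; 0.7 10.9 25.7 0 0.2 0.1 0.5; 0 0 0 0 0 0 0.5'
python3 - <<'E'
from p import *
d=EAS[1]@np.array([0,.0015,0])
e=plan(top_tcp(0,h=6.8)+d,Rg,3,.5)
E
```

```text
t: 11.25
ee_pos: [0.4674, -0.3874, 0.2579]
eef_rot: [-2.347, 0.234, -0.099]
wrist_force: [0.5, -1.1, 0.9]
grip_width: 0.498
grip_force: 0.0
0 1 20 0 0 0.1 0.5; 0 0 20 0 0 0 0.5; -0.4 1 19.4 0 0.1 0.1 0.5
```

```bash
python3 -m creep '0 1 20 0 0 0 0.5; 0 0 20 0 0 0 0.5; -0.4 0.9 19.4 0 0 0.2 0.5; 0 0 0 0 0 0 0.5;0 0 0 0 0 0 0.05;0 0 0 0 0 0 0.05;0 0 0 0 0 0 0.05;0 0 0 0 0 0 0.05;0 0 0 0 0 0 0.05' 50
```

```text
t: 12.38
ee_pos: [0.4752, -0.3492, 0.2154]
eef_rot: [-2.347, 0.239, -0.102]
wrist_force: [-1.0, -4.7, 3.7]
grip_width: 0.134
grip_force: 49.6
```

```bash
python3 -m creep '0 -5 0 0 0 0 0.05; 0 -15 0 0 0 0 0.05; 0 -20 0 0 0 0 0.05; 0 -30 -20 0 0 0 0.05; 0 -30 -20 0 0 0 0.05;0 0 0 0 0 0 0.05' 60
python3 - <<'E'
from p import *
print(cur()[2]["qpos"])
p=cur()[0]
e=plan(np.array([.49,-.22,.47]),down(-8),7,.05)
e=plan(w(RACK,(0,0,480)),down(-3.5),9,.05,e)
E
```

```text
t: 13.12
ee_pos: [0.4841, -0.3063, 0.3166]
eef_rot: [-2.348, 0.235, -0.103]
wrist_force: [0.4, -0.5, -2.5]
grip_width: 0.127
grip_force: 58.6
[-0.74314224  0.57186747  1.61769136  0.65748448  1.45443956  0.77567234]
-2 -24 -7 -6.4 -0.2 -0.5 0.05; -1 -23 -9 -6.4 -0.3 -0.4 0.05; -1 -22 -12 -6.5 -0.2 -0.5 0.05; -1 -21 -15 -6.4 -0.2 -0.5 0.05; -1 -19 -17 -6.4 -0.3 -0.4 0.05; -1 -17 -18 -6.4 -0.2 -0.5 0.05; -1.2 -14.3 -20.6 -6.4 -0.2 -0.5 0.05
-2 -48 -1 0 0 -0.5 0.05; -1 -48 -1 0 0 -0.5 0.05; -1 -48 -1 0 0 -0.5 0.05; -1 -48 -1 0 0 -0.5 0.05; 0 -48 -1 0 0 -0.5 0.05; 0 -48 -2 0 0 -0.5 0.05; 1 -48 -1 0 0 -0.5 0.05; 1 -48 -1 0 0 -0.5 0.05; 1.1 -48.1 -0.8 0 0 -0.5 0.05
```

```bash
python3 -m creep '-2 -24 -7 -6.4 -0.2 -0.5 0.05; -1 -23 -9 -6.4 -0.3 -0.4 0.05; -1 -22 -12 -6.5 -0.2 -0.5 0.05; -1 -21 -15 -6.4 -0.2 -0.5 0.05; -1 -19 -17 -6.4 -0.3 -0.4 0.05; -1 -17 -18 -6.4 -0.2 -0.5 0.05; -1.2 -14.3 -20.6 -6.4 -0.2 -0.5 0.05'
python3 -m creep '-2 -48 -1 0 0 -0.5 0.05; -1 -48 -1 0 0 -0.5 0.05; -1 -48 -1 0 0 -0.5 0.05; -1 -48 -1 0 0 -0.5 0.05; 0 -48 -1 0 0 -0.5 0.05; 0 -48 -2 0 0 -0.5 0.05; 1 -48 -1 0 0 -0.5 0.05; 1 -48 -1 0 0 -0.5 0.05; 1.1 -48.1 -0.8 0 0 -0.5 0.05; 0 0 0 0 0 0 0.05; 0 0 0 0 0 0 0.05'
python3 - <<'E'
from p import *
np.set_printoptions(precision=1,suppress=True)
p,Rm,s=cur(); print(p,s["qpos"]); plan(w(RACK,(0,0,480)),down(-3.5),1,.05)
im=grab("wrist"); save("w6",im); save("s6",grab("side")); save("t6",grab("top"))
cv2.imwrite("pics/w6v.png",cv2.resize(im["pixels"][:,:,::-1],(800,600),interpolation=cv2.INTER_CUBIC))
# predicted rack points for check
print(proj(im,[w(RACK,q) for q in[(-75,-35,10),(75,-35,10),(75,95,10),(-75,95,10),(-34.5,-7.5,60),(34.5,-7.5,60),(34.5,7.5,60),(-34.5,7.5,60),(55,0,149),(-52,0,149)]]))
E
```

```text
t: 14.0
ee_pos: [0.49, -0.2204, 0.4672]
eef_rot: [3.134, -0.219, -0.007]
wrist_force: [-0.8, 0.0, -1.6]
grip_width: 0.134
grip_force: 58.7
t: 15.38
ee_pos: [0.5335, 0.2086, 0.4774]
eef_rot: [-3.138, 0.096, 0.007]
wrist_force: [0.1, -0.8, -1.5]
grip_width: 0.135
grip_force: 59.1
[0.5 0.2 0.5] [0.3 0.3 1.5 0.  1.3 1.9]
-0.6 -1.3 -2.6 -0.1 0.3 0 0.05
[[350.8 254.9]
 [353.7 119.1]
 [230.  119.4]
 [237.8 254.8]
 [327.7 232.3]
 [328.  162.5]
 [312.3 162.5]
 [312.7 232.3]
 [319.9 145.6]
 [319.9 282.6]]
```

View pics/w6v.png

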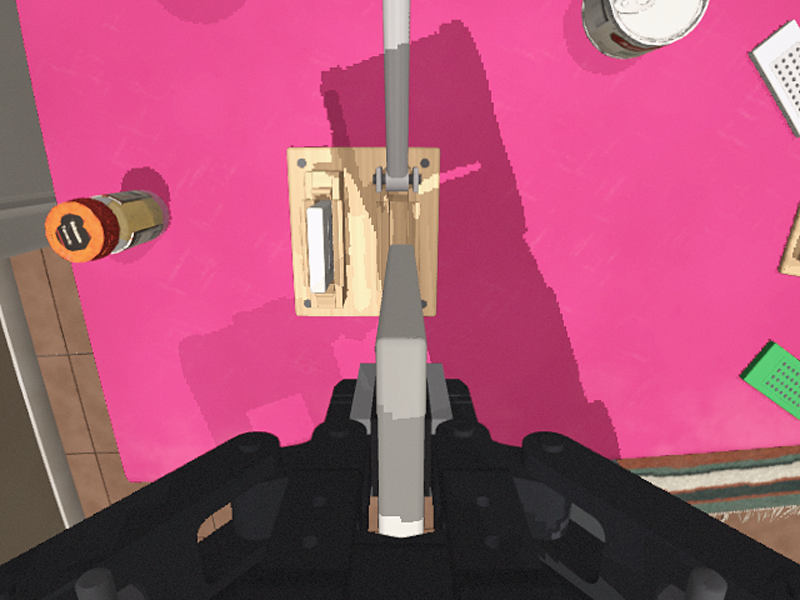

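The picture (800x600 scale) shows the held insert with its edge running from (402,530) at the top end to (401,245) at the low end, so it hangs straight. The rack base corners are at (288,149), (440,148), (436,316), (296,316) and the hinge at (397,180). That is 1–2 mm off the first estimate, so I'll refine it with the depth.

```bash
python3 - <<'E'
from p import *
np.set_printoptions(precision=1,suppress=True)
im=load("w6"); p,Rm,s=cur(); W=cloud(im); T=(W-p)@Rm*1e3; Q=(W-RACK[0])@RACK[1]*1e3
print("tool z tilt",Rm[:,2]*1e3)
# held slab side face
for v in range(200,420,20):
    row=T[v,290:350]; k=(row[:,2]<268)&(row[:,2]>120)&(abs(row[:,1])<11); 
    if k.sum()>5:
        r_=row[k]; print("slab row",v,"x",np.median(r_[:,0]),"y",r_[:,1].min(),r_[:,1].max(),"mid",(r_[:,1].min()+r_[:,1].max())/2,"z",np.median(r_[:,2]), k.sum())
b=(Q[...,2]>5)&(Q[...,2]<16)&(abs(Q[...,0])<95)&(Q[...,1]>-60)&(Q[...,1]<120)
pts=Q[b][:,:2].astype(np.float32); pts=pts; rc=cv2.minAreaRect(pts); print("base",rc, np.percentile(pts,[1,99],axis=0))
for x0 in (-60,-30,0,30,60):
    k=b&(abs(Q[...,0]-x0)<8); print(" y ext at x",x0,Q[k][:,1].min(),Q[k][:,1].max())
for y0 in (-25,30,85):
    k=b&(abs(Q[...,1]-y0)<8); print(" x ext at y",y0,Q[k][:,0].min(),Q[k][:,0].max())
h=(Q[...,2]>140)&(Q[...,2]<165)&(Q[...,0]>40)&(Q[...,0]<70); print("hinge",Q[h].min(0),Q[h].max(0),np.median(Q[h],axis=0))
bar=(Q[...,2]>165)&(Q[...,0]>60)&(abs(Q[...,1])<30)&(Q[...,2]<260); 
for x0 in(75,95,115,135): 
    k=bar&(abs(Q[...,0]-x0)<4); 
    if k.any(): print("bar x",x0,"y",Q[k][:,1].min(),Q[k][:,1].max(),"z",np.median(Q[k][:,2]))
wl=(Q[...,2]>50)&(Q[...,2]<75)&(Q[...,1]<30)&(abs(Q[...,0])<60)
for z0 in (53,58,63,68):
    k=wl&(abs(Q[...,2]-z0)<2.5); 
    if k.any(): print("wall z",z0,k.sum(),np.percentile(Q[k],[2,25,75,98],axis=0)[:,:2].tolist())
E
```

```text
tool z tilt [   -2.9     2.3 -1000. ]
slab row 200 x 29.877909437788112 y -6.318508504387419 5.010173458908952 mid -0.6541675227392338 z 248.81630443812065 20
slab row 220 x 29.94262430873068 y -6.66004259450746 4.427092930559644 mid -1.1164748319739082 z 200.71327632557615 26
slab row 240 x 29.96603548444454 y -6.8436795162428545 4.681507867613659 mid -1.0810858243145978 z 169.3751475554053 32
slab row 260 x 30.091332837745835 y -6.969335117412094 4.796925540134912 mid -1.0862047886385913 z 147.00010003041422 38
slab row 280 x 27.34435014793815 y -7.020087913873781 4.813746296007628 mid -1.1031708089330765 z 137.4700875206985 42
slab row 300 x 21.001951729226747 y -10.76076627712012 9.06525600227888 mid -0.8477551374206191 z 137.77783664707042 57
slab row 320 x 14.451642224325898 y -10.757498352820141 8.084379068713357 mid -1.336559642053392 z 137.97533962380376 60
slab row 340 x 8.27540759165233 y -9.77695115232536 7.339555111257112 mid -1.218698020534124 z 137.118692208543 59
slab row 360 x 1.4205313920337221 y -8.864194318212993 6.572092126546119 mid -1.1460510958334371 z 137.071
[... 1002 characters left out ...]
.73880824590515
bar x 115 y -4.348789557682289 7.3731394449309935 z 198.6437133882954
bar x 135 y -4.623981738588475 7.261091710346334 z 211.5532011784134
wall z 58 78 [[-36.10035245688579, -11.25610093161484], [37.77152497783703, -8.362963262975693], [42.480083063684944, 12.264177373663182], [46.19385102423985, 15.310075991483473]]
wall z 63 370 [[-11.88756125160638, -9.326856359166818], [10.279779652576396, -6.503619271054706], [36.36340354177458, 11.477879586766038], [44.088372694091724, 13.453249658320361]]
wall z 68 776 [[-27.981316989984954, -14.124853396639015], [-2.6500481173126573, -10.353300461026578], [27.542830022474533, 15.37029998350744], [43.23228621065495, 18.11749994565679]]
```

The refined rack origin shifts by (+2.0,+2.0) mm. In the tool frame the slab centre is at (-2,-1.1) mm, its top at 137.3 and its bottom at 267.3 mm. I'll align over the slot and descend.

```bash
sed -i 's/RACK=(np.array(\[.5330,.2100,0\])/RACK=(np.array([.5330,.2100,0])+Rz(-3.5)@np.array([.002,.002,0])/' p.py; python3 - <<'E'
from p import *
e=plan(w(RACK,(2,-1.1,450)),down(-3.5),2,.05)
e=plan(w(RACK,(2,-1.1,365)),down(-3.5),3,.05,e)
E
```

```text
2 -1 14 -0.1 0.1 -0.1 0.05; 1.2 -2 14.1 0 0.1 0 0.05
0 0 28 0 0 0 0.05; 0 0 29 0 0 0 0.05; 0 0 28 0 0 0 0.05
```

```bash
python3 -m creep '2 -1 14 -0.1 0.1 -0.1 0.05; 1.2 -2 14.1 0 0.1 0 0.05;0 0 28 0 0 0 0.05; 0 0 29 0 0 0 0.05; 0 0 28 0 0 0 0.05; 0 0 0 0 0 0 0.05; 0 0 0 0 0 0 0.05'
python3 - <<'E'
from p import *
np.set_printoptions(precision=1,suppress=True)
p,Rm,s=cur(); print((RACK[1].T@(p-RACK[0]))*1e3,Rm[:,2]*1e3); plan(w(RACK,(2,-1.1,350)),down(-3.5),1,.05)
im=grab("wrist"); save("w7",im); W=cloud(im); T=(W-p)@Rm*1e3; Q=(W-RACK[0])@RACK[1]*1e3
for v in range(180,290,15):
    row=T[v,290:350]; k=(row[:,2]<268)&(row[:,2]>120)&(abs(row[:,1])<11)
    if k.sum()>5: r_=Q[v,290:350][k]; print("slab z",np.median(r_[:,2]),"rack x",np.median(r_[:,0]),"y",r_[:,1].min(),r_[:,1].max())
for z0 in (60,64,68):
    for x0 in(-25,35,40):
        k=(abs(Q[...,2]-z0)<2.5)&(abs(Q[...,0]-x0)<4)&(abs(Q[...,1])<25)
        if k.sum()>3: y=Q[k][:,1]; print("wall z",z0,x0,k.sum(),y[y<0].min() if (y<0).any() else 0,y[y<0].max() if (y<0).any() else 0,y[y>0].min() if (y>0).any() else 0,y[y>0].max() if (y>0).any() else 0)
bar=(Q[...,2]>165)&(Q[...,0]>60)&(abs(Q[...,1])<30)
print("bar y",np.percentile(Q[bar][:,1],[2,98]))
E
```

```text
t: 16.4
ee_pos: [0.5374, 0.2116, 0.3659]
eef_rot: [-3.139, 0.095, -0.003]
wrist_force: [-1.0, 0.2, -1.7]
grip_width: 0.135
grip_force: 59.0
[  2.3  -0.1 365.9] [    1.8     0.8 -1000. ]
-0.3 1 15.9 -0.1 -0.1 0.1 0.05
slab z 152.52774343097235 rack x 48.70154965343978 y -10.686278616461637 10.670382572677623
slab z 101.4808851383773 rack x 33.192917779073625 y -3.3760919424270033 4.286794394211561
slab z 144.6162203996449 rack x 33.101968799831795 y -5.364114611696806 6.241839816650846
slab z 174.88006697510053 rack x 33.04851940504243 y -5.345675380316325 6.184301628714214
slab z 197.49255040751854 rack x 33.071637580518676 y -5.364117136544993 6.141672839708238
slab z 214.74129842461053 rack x 33.05286804679715 y -5.4195596459351565 6.0998401241238405
slab z 227.82208606120628 rack x 32.80641879553355 y -5.3876192787390575 6.122704304633971
slab z 229.39870300628112 rack x 28.844374785022133 y -5.624207017549779 6.295764227737072
wall z 60 35 142 -13.663753619741273 -0.5247478353590123 0.1580851515545386 13.273904321952928
wall z 60 40 54 -13.655266131796964 -8.756651020957277 7.698622349315865 13.238103644346472
wall z 64 35 133 -12.729648197825867 -0.5139239743457256 0.1580851515545386 12.991862769872668
wall z 64 40 26 -11.464061974043737 -0.5139239743457256 0.16102540783106925 12.463804267364495
wall z 68 -25 64 -16.300968840012846 -13.267386981364599 14.143362755908921 15.718471700467099
wall z 68 35 95 -15.954983379574202 -3.8762663747242536 10.241404416113575 15.627822317087425
bar y [-6.2  5.4]
```

```bash
python3 -m creep '-0.7 0.8 5 0 0 0 0.05; 0 0 12 0 0 0 0.05; 0 0 12 0 0 0 0.05; 0 0 10 0 0 0 0.05; 0 0 0 0 0 0 0.05'; python3 -m creep '0 0 10 0 0 0 0.05; 0 0 10 0 0 0 0.05; 0 0 10 0 0 0 0.05; 0 0 5 0 0 0 0.05; 0 0 5 0 0 0 0.05; 0 0 0 0 0 0 0.05'
```

```text
t: 17.08
ee_pos: [0.5363, 0.2108, 0.3252]
eef_rot: [-3.14, 0.095, 0.001]
wrist_force: [-0.5, 0.2, -1.6]
grip_width: 0.131
grip_force: 59.1
t: 17.82
ee_pos: [0.5365, 0.2109, 0.286]
eef_rot: [-3.14, 0.094, -0.001]
wrist_force: [-0.6, -0.5, -1.0]
grip_width: 0.131
grip_force: 59.1
```

Sliding freely. On down to the floor, watching the force.

```bash
python3 -m creep '0 0 3 0 0 0 0.05; 0 0 3 0 0 0 0.05; 0 0 0 0 0 0 0.05'; python3 -m creep '0 0 1.5 0 0 0 0.05; 0 0 1.5 0 0 0 0.05;0 0 0 0 0 0 0.05';  python3 -m creep '0 0 1 0 0 0 0.05; 0 0 0 0 0 0 0.05'
```

```text
t: 18.2
ee_pos: [0.5364, 0.2108, 0.28]
eef_rot: [-3.14, 0.094, -0.001]
wrist_force: [0.4, -0.2, -1.6]
grip_width: 0.133
grip_force: 59.1
t: 18.58
ee_pos: [0.5365, 0.2109, 0.2772]
eef_rot: [-3.14, 0.094, -0.002]
wrist_force: [0.9, -0.5, -1.3]
grip_width: 0.13
grip_force: 59.3
t: 18.82
ee_pos: [0.5366, 0.2109, 0.2771]
eef_rot: [-3.139, 0.094, -0.003]
wrist_force: [-2.6, -0.2, 8.4]
grip_width: 0.132
grip_force: 60.6
```

Contact at TCP z=0.277, exactly as predicted for the slot floor. I'll release, rise and verify.

```bash
python3 -m creep '0 0 -0.8 0 0 0 0.05; 0 0 0 0 0 0 0.4;0 0 0 0 0 0 0.4;0 0 0 0 0 0 0.4;0 0 -15 0 0 0 0.4;0 0 -50 0 0 0 0.4;0 0 -60 0 0 0 0.4;0 0 -60 0 0 0 0.4;0 0 0 0 0 0 0.4;0 0 0 0 0 0 0.4' 25
python3 - <<'E'
from p import *
np.set_printoptions(precision=1,suppress=True)
p,Rm,s=cur(); im=grab("wrist"); save("w8",im); W=cloud(im); Q=(W-RACK[0])@RACK[1]*1e3
k=(Q[...,2]>125)&(Q[...,2]<150)&(abs(Q[...,0])<40)&(abs(Q[...,1])<12); print("slab top",k.sum(),np.percentile(Q[k],[2,50,98],axis=0))
h=(Q[...,2]>145)&(Q[...,0]>45)&(abs(Q[...,1])<30)
for x0 in(52,60,75,95,115,135,150,160,165,170): 
    j=h&(abs(Q[...,0]-x0)<3)&(abs(Q[...,1])<9)
    if j.any(): print("bar x",x0,"y",Q[j][:,1].min(),Q[j][:,1].max(),"z",np.median(Q[j][:,2]))
c=(Q[...,2]>135)&(Q[...,2]<170)&(Q[...,0]<-40)&(Q[...,0]>-70)&(abs(Q[...,1])<25); print("catch",c.sum(),np.percentile(Q[c],[1,50,99],axis=0) if c.any() else "")
print(s["qpos"])
E
```

```text
t: 20.08
ee_pos: [0.536, 0.2106, 0.4621]
eef_rot: [-3.14, 0.094, -0.002]
wrist_force: [-0.6, -0.5, 0.2]
grip_width: 0.4
grip_force: 0.0
slab top 1348 [[-29.8  -6.4 135.2]
 [  2.3  -0.6 140.3]
 [ 32.    5.  141.8]]
bar x 52 y -8.561299861946331 8.780532967471203 z 155.23948294380006
bar x 60 y -8.509555588710873 8.991667860813083 z 158.26091409582696
bar x 75 y -6.032381150151908 5.486949299810765 z 170.2898964412393
bar x 95 y -6.198658768251812 5.612677643577448 z 185.20291658269832
bar x 115 y -6.271344091557885 5.208472768596192 z 200.0553267249294
bar x 135 y -6.270913369537126 5.218990374446218 z 210.96177028222326
catch 686 [[-57.2 -12.1 135.4]
 [-48.8   0.4 144.8]
 [-45.6  12.1 163.6]]
[0.3 0.3 1.5 0.  1.3 1.9]
```

The insert's top is at 140.3 mm, so it is fully home. The bar lies at about 2.50 rad with its centre line at y of about -0.4. I'll go and take it.

```bash
python3 - <<'E'
from p import *
e=plan(w(RACK,(157.5,-.4,450)),down(-3.5),4,.4)
e=plan(w(RACK,(157.5,-.4,380)),down(-3.5),3,.4,e)
E
```

```text
39 0 3 0 0 0 0.4; 39 0 3 0 0 0 0.4; 39 0 2 0 0 0 0.4; 39.5 -0.6 3.2 0 0 0.1 0.4
0 0 23 0 0 0 0.4; 0 0 24 0 0 0 0.4; 0.1 0 23 0 0 0 0.4
```

```bash
python3 -m creep '39 0 3 0 0 0 0.4; 39 0 3 0 0 0 0.4; 39 0 2 0 0 0 0.4; 39.5 -0.6 3.2 0 0 0 0.4; 0 0 0 0 0 0 0.4'
python3 -m creep '0 0 23 0 0 0 0.4; 0 0 24 0 0 0 0.4; 0 0 23 0 0 0 0.4; 0 0 0 0 0 0 0.4; 0 0 0 0 0 0 0.05;0 0 0 0 0 0 0.05;0 0 0 0 0 0 0.05;0 0 0 0 0 0 0.05' 25
python3 - <<'E'
from p import *
p,Rm,s=cur(); q=(RACK[1].T@(p-RACK[0]))*1e3; print(q,s["qpos"])
v=q-[55,0,149+154.7]; print(np.hypot(v[0],v[2]),np.degrees(np.arctan2(v[2],v[0])))
a0=np.arctan2(v[2],v[0]); c=q.copy(); th=np.linspace(a0,np.pi,15); Rr=np.hypot(v[0],v[2])
for t in th[1:]:
    P=np.array([55+Rr*np.cos(t),0,303.7+Rr*np.sin(t)]); d=np.round(P-c,1); c+=np.r_[d[0],0,d[2]]; print("%g 0 %g 0 0 0 0.05;"%(d[0],-d[2]),end=" ")
E
```

```text
t: 20.75
ee_pos: [0.6942, 0.2014, 0.4475]
eef_rot: [3.14, -0.096, -0.005]
wrist_force: [-1.5, 1.0, -0.9]
grip_width: 0.403
grip_force: 0.0
t: 21.75
ee_pos: [0.6926, 0.2015, 0.3821]
eef_rot: [3.14, -0.095, 0.003]
wrist_force: [-2.3, -5.6, 3.1]
grip_width: 0.137
grip_force: 29.6
[157.82003171  -0.76189728 382.10361442] [ 2.18638472e-01  6.90606164e-01  1.16173675e+00 -4.82090211e-04
  1.28767995e+00  1.85016811e+00]
129.3023034398112 37.32669747314478
-15.5 0 -17 0 0 0 0.05; -18.2 0 -13.9 0 0 0 0.05; -20.5 0 -10.5 0 0 0 0.05; -21.9 0 -6.7 0 0 0 0.05; -22.8 0 -2.7 0 0 0 0.05; -23 0 1.3 0 0 0 0.05; -22.3 0 5.4 0 0 0 0.05; -21 0 9.3 0 0 0 0.05; -19.1 0 12.8 0 0 0 0.05; -16.5 0 16 0 0 0 0.05; -13.3 0 18.6 0 0 0 0.05; -9.9 0 20.8 0 0 0 0.05; -6.1 0 22.1 0 0 0 0.05; -2 0 22.9 0 0 0 0.05;
```

```bash
python3 -m creep '-15.5 0 -17 0 0 0 0.05; -18.2 0 -13.9 0 0 0 0.05; -20.5 0 -10.5 0 0 0 0.05; -21.9 0 -6.7 0 0 0 0.05; 0 0 0 0 0 0 0.05' 25
python3 -m creep '-22.8 0 -2.7 0 0 0 0.05; -23 0 1.3 0 0 0 0.05; -22.3 0 5.4 0 0 0 0.05; -21 0 9.3 0 0 0 0.05; 0 0 0 0 0 0 0.05' 
python3 - <<'E'
from p import *
p,Rm,s=cur(); q=(RACK[1].T@(p-RACK[0]))*1e3; v=q-[55,0,149+154.7]; print(q,np.hypot(v[0],v[2]),np.degrees(np.arctan2(v[2],v[0])))
E
```

```text
t: 22.38
ee_pos: [0.6157, 0.2064, 0.4305]
eef_rot: [-3.14, 0.094, -0.004]
wrist_force: [-1.3, -3.8, 3.0]
grip_width: 0.139
grip_force: 31.1
t: 23.0
ee_pos: [0.527, 0.212, 0.4166]
eef_rot: [-3.139, 0.094, -0.003]
wrist_force: [-3.0, -3.4, 6.0]
grip_width: 0.137
grip_force: 34.9
[-8.07550545e+00 -3.75427811e-01  4.16588446e+02] 129.31481186211386 119.19392220052274
```

Tracking the arc with small forces. Now the rest of it, slower near the catch.

```bash
python3 -m creep '-19.1 0 12.8 0 0 0 0.05; -16.5 0 16 0 0 0 0.05; -13.3 0 18.6 0 0 0 0.05; -9.9 0 20.8 0 0 0 0.05; 0 0 0 0 0 0 0.05' 25
python3 - <<'E'
from p import *
p,Rm,s=cur(); q=(RACK[1].T@(p-RACK[0]))*1e3; v=q-[55,0,149+154.7]; print(q,np.hypot(v[0],v[2]),np.degrees(np.arctan2(v[2],v[0])))
E
```

```text
t: 23.62
ee_pos: [0.4689, 0.2157, 0.3471]
eef_rot: [-3.139, 0.094, 0.001]
wrist_force: [-4.4, 0.1, 1.7]
grip_width: 0.133
grip_force: 38.4
[-6.63326508e+01 -2.00197608e-01  3.47099992e+02] 128.86105494865913 160.318161794932
```

```bash
python3 -m creep '-4 0 11 0 0 0 0.05; -2.1 0 11 0 0 0 0.05; -1.5 0 11 0 0 0 0.05; -0.3 0 8 0 0 0 0.05; 0 0 0 0 0 0 0.05' 25
python3 - <<'E'
from p import *
p,Rm,s=cur(); q=(RACK[1].T@(p-RACK[0]))*1e3; v=q-[55,0,149+154.7]; print(q,np.hypot(v[0],v[2]),np.degrees(np.arctan2(v[2],v[0])))
E
```

```text
t: 24.25
ee_pos: [0.4616, 0.2161, 0.3065]
eef_rot: [-3.139, 0.095, -0.001]
wrist_force: [-4.1, 2.3, 2.4]
grip_width: 0.133
grip_force: 39.1
[-7.36595607e+01 -2.60033938e-01  3.06474883e+02] 128.6894810597038 178.7644566708676
```

```bash
python3 -m creep '0 0 1.5 0 0 0 0.05; 0 0 1.3 0 0 0 0.05; 0 0 0 0 0 0 0.05;0 0 0 0 0 0 0.05'
python3 -m creep '0 0 0 0 0 0 0.2; 0 0 0 0 0 0 0.35;0 0 0 0 0 0 0.35;0 0 0 0 0 0 0.35;0 0 -20 0 0 0 0.35;0 0 -50 0 0 0 0.35;-20 0 -60 0 0 0 0.35;-30 0 -40 0 0 0 0.35;0 0 0 0 0 0 0.35;0 0 0 0 0 0 0.35'
python3 - <<'E'
from p import *
np.set_printoptions(precision=1,suppress=True)
p,Rm,s=cur(); im=grab("wrist"); save("w9",im); W=cloud(im); Q=(W-RACK[0])@RACK[1]*1e3
for x0 in(40,20,0,-20,-35,-65,-75,-83): 
    j=(Q[...,2]>146)&(abs(Q[...,0]-x0)<3)&(abs(Q[...,1])<9)
    if j.any(): print("bar x",x0,"y",Q[j][:,1].min(),Q[j][:,1].max(),"z",np.median(Q[j][:,2]))
b=grab("side"); save("s9",b)
f=cv2.resize(b["pixels"][130:250,240:400,::-1],(800,600),interpolation=cv2.INTER_CUBIC)
cv2.imwrite("pics/s9v.png",f)
E
```

```text
t: 24.75
ee_pos: [0.4614, 0.2161, 0.3038]
eef_rot: [-3.139, 0.094, -0.002]
wrist_force: [-3.2, 3.0, 3.0]
grip_width: 0.135
grip_force: 39.1
t: 26.0
ee_pos: [0.4114, 0.2188, 0.4722]
eef_rot: [-3.14, 0.094, -0.001]
wrist_force: [-0.5, 0.8, -0.2]
grip_width: 0.351
grip_force: 0.0
bar x 20 y -5.62846454764157 5.5800365624844375 z 154.16003725042026
bar x 0 y -5.7598449154642015 5.649955105654439 z 154.19912064040489
bar x -20 y -5.872497788485639 5.72450165107566 z 154.25765707347625
bar x -35 y -5.934252843135838 5.765341603844282 z 154.14421817540875
bar x -65 y -5.435715571395749 5.879563050451724 z 154.20637958120201
bar x -75 y -5.4977679223654015 5.910647209828957 z 154.34170427482383
bar x -83 y -5.566719275160632 5.954560309005506 z 154.05727378973802
```

View pics/s9v.png

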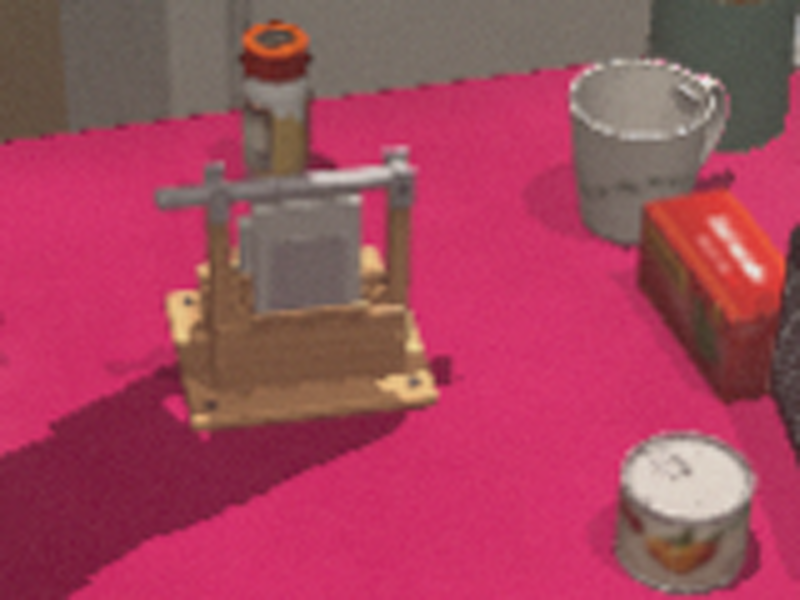

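The picture shows the insert standing in the slot under the bar. The bar lies level from the hinge (400,180) through the catch (215,190), with its top face at 154.2 mm along its whole length. The tin, mug and jar are undisturbed.

```bash
python3 -c "
from cell import r
print(r.job_done())"
```

```text
the job is handed in; nothing more can be done
None
```

The insert is standing fully home in the rack's empty slot with the bar closed in its catch, and the job was handed in at about 26 s with the robot touching nothing.

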